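# Load the empty test nests and hold the dead-man lever

### The arm

A 6-joint arm with a two-finger parallel gripper is mounted at the origin on the work surface. World frame = base frame: x ahead of the robot, y to its left, z up, the work surface at z = 0. Lengths are in m, angles in degrees, forces in N, time in s.
With the tool pointing down it reaches from about 0.375 to 0.9 m from the base axis. Payload 3.1 kg.
Tool frame: the origin (TCP) lies between the finger pads; the fingertips stand 11 mm ahead of it and the grasp point (between the pads) lies 8 mm behind it; z points along the fingers, y is the line along which they close (so a half turn about z gives the same grasp; the last joint's range is limited). The gripper opens to 87 mm and grips with 3 to 60 N. Pads are 19 mm wide; open, the fingers measure 117 mm over their backs; the gripper's body (75 mm by 190 mm) begins 51 mm behind the grasp point.
Start: joints at [66.836, 30.224, 82.088, -0, 67.689, -10.227], TCP at [0.14, 0.609, 0.234] pointing down, gripper open.
Joint ranges: [-176.69, 176.69], [-43.24, 126.21], [12.49, 139.97], [-82, 262], [0, 151.66], [-163.58, 163.58]. Speed limits (degrees/s): [159.86, 159.86, 180, 180, 180, 180].

### API

Orientations are given as a 3x3 rotation matrix whose columns are the frame's x, y, z axes.
In Python, from rig import bot, viewer, workorder, models gives the robot as it stands.
- The arm moves only by the shell command python3 -m jog 'ROWS'. ROWS is JSON, a list of rows, each a list of 7 numbers: the opening, from 0 (shut) to 1 (fully open), then the shift along the tool's x, y, z in m, then the turn, a rotation vector about the tool's x, y, z in degrees. In form: [[claw, x, y, z, ax, ay, az], ...]. A call has 1 to 20 rows; each row is the pose to reach, as a shift and turn from the pose commanded when the call began, along the tool's axes at that moment; what a row does not reach only later rows make up. A row lasts 1/8 s, in which the tool goes at most 62.5 mm and 10.7 degrees, less where a joint would pass 70% of its speed; a pose out of reach is approached as far as the arm can. A call with a gripper value outside its range is refused whole. The fingers move at their own pace and stop on an object; the grip force is fixed at half the most. Time passes only in rows, so rows that repeat a pose let the fingers close. It gives the time, the measured TCP pose, the force, the opening and the grip force at its end, in the units of the state.
- bot.read_state(): the state, without advancing time (a new reading comes with each control period).
- viewer.capture(name): name is "side" or "top"; returns (picture, depth): 384x512x3 uint8, blue, green, red; 384x512 float32, m along the optical axis (not along the pixel's ray), 0 where there is no reading.
- viewer.camera_info(name): a dict with "fx", "fy", "cx", "cy" (pixels), "dist_coeffs" ([k1, k2, p1, p2, k3] as OpenCV has them; the pictures are not rectified), "world_to_cam" (4x4, takes a point from world to camera coordinates). Camera axes: x right, y down, z forward; pixel columns grow to the right and rows downward; lengths in m; the calibration is good to about 2 mm. A picture is of the moment at which its call begins. camera_info takes no time and is no camera call.
- workorder.hand_in(): hands the job in; it is judged then, once.
Trained networks look in the newest picture that a camera, given by its name, has taken for a name from the list of things; names that differ only in an ending like _2 or _b are one class to them, and where a whole thing is asked for, a point or a joint stands for the part that bears it (a point fixed in the world has none). Each returns a list of dicts, best first, with "p" (0 to 1); they miss things now and then, are a little off and sometimes report something else, mostly with a low value. They report only what shows in the picture. A call takes as long as a camera call. They do not tell look-alikes from the thing itself.
- models.outline_of(camera, thing): "mask" (384x512 bool, what is visible of it).
- models.tip_of(camera, thing): "xyz" ([x, y, z] in m, in world coordinates, good to about 4 mm: a listed point, or the origin of a listed thing).
The state is a dict: "time_s": time; "joint_positions": joint angles; "qvel": joint speeds; "tau": joint torques, N m; "position": TCP position; "tcp_rot": TCP orientation; "force": force on the tool from outside, world axes, zero at the start; "moment": the same for the moment, N m; "opening": opening from 0.0 (shut) to 1.0 (fully open); "grasp_force": force on a finger pad.
Only numpy, scipy, OpenCV 4.12 (cv2) and the standard library are available. Lean on these libraries where they do the work, as an engineer would, in place of code of your own. Each camera call takes 0.05 s, during which the arm holds its last target. There are 200 camera calls.

### The job

Put a spare valve cartridge from the tray into each empty nest of the test manifold, stem down and seated on its collar, leaving the loaded cartridges, the left-over spare and everything else where they are. Only when all four nests are filled, press the black cross-bar of the spring-loaded dead-man lever down about 30 mm, until the lever is level (not down to its stop), and finish holding it there: the program ends with the robot still pressing, since the lever springs back when let go.

Things in the scene. Friction and masses are not known exactly. Their poses are not given: they have to be found in the camera images.
- cartridge_a: steel valve cartridge, one of five alike: two stand in nests, three are spares upright in the tray. Origin: centre of the stem's bottom, z up its axis. Stem 24 mm diameter, 20 mm long; collar 38 mm, 20 to 28 mm up; round head 26 mm, 28 to 64 mm up (grip here); stub 12 mm, up to 74 mm. About 0.25 kg. Seated: collar on the nest's top, origin 20 mm below the mouth
- cartridge_b: steel valve cartridge, one of five alike: two stand in nests, three are spares upright in the tray. Origin: centre of the stem's bottom, z up its axis. Stem 24 mm diameter, 20 mm long; collar 38 mm, 20 to 28 mm up; round head 26 mm, 28 to 64 mm up (grip here); stub 12 mm, up to 74 mm. About 0.25 kg. Seated: collar on the nest's top, origin 20 mm below the mouth
- cartridge_c: steel valve cartridge, one of five alike: two stand in nests, three are spares upright in the tray. Origin: centre of the stem's bottom, z up its axis. Stem 24 mm diameter, 20 mm long; collar 38 mm, 20 to 28 mm up; round head 26 mm, 28 to 64 mm up (grip here); stub 12 mm, up to 74 mm. About 0.25 kg. Seated: collar on the nest's top, origin 20 mm below the mouth
- cartridge_d: steel valve cartridge, one of five alike: two stand in nests, three are spares upright in the tray. Origin: centre of the stem's bottom, z up its axis. Stem 24 mm diameter, 20 mm long; collar 38 mm, 20 to 28 mm up; round head 26 mm, 28 to 64 mm up (grip here); stub 12 mm, up to 74 mm. About 0.25 kg. Seated: collar on the nest's top, origin 20 mm below the mouth
- cartridge_e: steel valve cartridge, one of five alike: two stand in nests, three are spares upright in the tray. Origin: centre of the stem's bottom, z up its axis. Stem 24 mm diameter, 20 mm long; collar 38 mm, 20 to 28 mm up; round head 26 mm, 28 to 64 mm up (grip here); stub 12 mm, up to 74 mm. About 0.25 kg. Seated: collar on the nest's top, origin 20 mm below the mouth
- nest_a_hole0 (a point): centre of a nest's hole at its flat top, 42 mm above the table; z up, y along the row. Hole 26 mm diameter, 24 mm deep, 2 mm chamfer. The nest is a 56 mm square aluminium block, 30 mm high; four stand in a row, 62 mm apart, on a 12 mm thick grey plate. Its place in the row varies; it is empty if no cartridge stands in it
- nest_b_hole0 (a point): centre of a nest's hole at its flat top, 42 mm above the table; z up, y along the row. Hole 26 mm diameter, 24 mm deep, 2 mm chamfer. The nest is a 56 mm square aluminium block, 30 mm high; four stand in a row, 62 mm apart, on a 12 mm thick grey plate. Its place in the row varies; it is empty if no cartridge stands in it
- nest_c_hole0 (a point): centre of a nest's hole at its flat top, 42 mm above the table; z up, y along the row. Hole 26 mm diameter, 24 mm deep, 2 mm chamfer. The nest is a 56 mm square aluminium block, 30 mm high; four stand in a row, 62 mm apart, on a 12 mm thick grey plate. Its place in the row varies; it is empty if no cartridge stands in it
- nest_d_hole0 (a point): centre of a nest's hole at its flat top, 42 mm above the table; z up, y along the row. Hole 26 mm diameter, 24 mm deep, 2 mm chamfer. The nest is a 56 mm square aluminium block, 30 mm high; four stand in a row, 62 mm apart, on a 12 mm thick grey plate. Its place in the row varies; it is empty if no cartridge stands in it
- tray: low plywood tray, 180 by 190 mm, walls 16 mm high, floor 6 mm thick, fixed to the table; origin at the centre of its underside. Four things stand in it about 85 to 95 mm apart: three spare cartridges and a brass adapter
- console: fixed stand of the dead-man lever: base plate 235 by 80 mm, 12 mm thick. Origin on its underside, right below the lever's cross-bar; x points to the pivot, 150 mm along x and 110 mm up between two cheeks 132 mm high. A thin steel index plate stands 30 mm beside the lever (+y), top edge 110 mm up: the level lever's centre line is at this height
- grip_bar (a point): black rubber cross-bar at the lever's free end, 18 mm diameter, 80 mm long along the console's y; this point is its centre, 140 mm above the table at rest, 110 mm when the lever is level, 88 mm at the stop. It stands free, reachable from above; push it down with the shut fingertips or pinch it
- lever (a joint): angle of the sprung dead-man lever (rad): 0 at rest, sloping up to the bar; grows as the bar is pushed down; 0.20 when level (bar 30 mm lower), 0.34 at its stop (52 mm lower). Bar 153 mm from the pivot. Springs back by itself; push needed at the bar about 5 N at rest, 14 N level, 20 N at the stop
- adapter: brass hose adapter, 34 mm diameter foot, 22 mm neck, 42 mm high, standing in the tray among the spares; not a cartridge (bystander: leave it where it is). Origin at the centre of its underside
- flange: steel flange ring, 72 mm outside, 14 mm thick, lying flat (bystander: leave it where it is). Origin at the centre of its underside
- slug: brass round, 32 mm diameter, 30 mm high (bystander: leave it where it is). Origin at the centre of its underside
- wrench: wrench lying beyond the nests (bystander: leave it where it is). Origin at the centre of its underside
- jar: small jar, 60 mm diameter, 70 mm high (bystander: leave it where it is). Origin at the centre of its underside
- screwdriver: screwdriver lying at the left side (bystander: leave it where it is). Origin at the centre of its underside
- can: grey can, 60 mm diameter, 130 mm high, at the right side (bystander: leave it where it is). Origin at the centre of its underside
Mind the look-alikes: they are no part of the job. Leave any pink or turquoise look-alike of the cartridge_c alone. Leave any turquoise look-alike of the cartridge_e alone.

How it is judged (in metres and radians):
On the way, in this order (a step that is already met when the one before it is completed fails the run):
1. a spare is seated in each empty nest, all four nests filled (distance of each of cartridge_a, cartridge_b from where it was at the start of the episode below 0.012 m and ((horizontal distance between cartridge_c and nest_c_hole0 below 0.004 m and z of cartridge_c in the frame of nest_c_hole0 below -0.017 m and angle between each of cartridge_c, cartridge_d's own z axis and vertical below 0.08 rad and horizontal distance between cartridge_d and nest_d_hole0 below 0.004 m and z of cartridge_d in the frame of nest_d_hole0 below -0.017 m and distance of cartridge_e from where it was at the start of the episode below 0.03 m) or (horizontal distance between cartridge_c and nest_c_hole0 below 0.004 m and z of cartridge_c in the frame of nest_c_hole0 below -0.017 m and angle between each of cartridge_c, cartridge_e's own z axis and vertical below 0.08 rad and horizontal distance between cartridge_e and nest_d_hole0 below 0.004 m and z of cartridge_e in the frame of nest_d_hole0 below -0.017 m and distance of cartridge_d from where it was at the start of the episode below 0.03 m) or (horizontal distance between cartridge_d and nest_c_hole0 below 0.004 m and z of cartridge_d in the frame of nest_c_hole0 below -0.017 m and angle between each of cartridge_d, cartridge_c's own z axis and vertical below 0.08 rad and horizontal distance between cartridge_c and nest_d_hole0 below 0.004 m and z of cartridge_c in the frame of nest_d_hole0 below -0.017 m and distance of cartridge_e from where it was at the start of the episode below 0.03 m) or (horizontal distance between cartridge_d and nest_c_hole0 below 0.004 m and z of cartridge_d in the frame of nest_c_hole0 below -0.017 m and angle between each of cartridge_d, cartridge_e's own z axis and vertical below 0.08 rad and horizontal distance between cartridge_e and nest_d_hole0 below 0.004 m and z of cartridge_e in the frame of nest_d_hole0 below -0.017 m and distance of cartridge_c from where it was at the start of the episode below 0.03 m) or (horizontal distance between cartridge_e and nest_c_hole0 below 0.004 m and z of cartridge_e in the frame of nest_c_hole0 below -0.017 m and angle between each of cartridge_e, cartridge_c's own z axis and vertical below 0.08 rad and horizontal distance between cartridge_c and nest_d_hole0 below 0.004 m and z of cartridge_c in the frame of nest_d_hole0 below -0.017 m and distance of cartridge_d from where it was at the start of the episode below 0.03 m) or (horizontal distance between cartridge_e and nest_c_hole0 below 0.004 m and z of cartridge_e in the frame of nest_c_hole0 below -0.017 m and angle between each of cartridge_e, cartridge_d's own z axis and vertical below 0.08 rad and horizontal distance between cartridge_d and nest_d_hole0 below 0.004 m and z of cartridge_d in the frame of nest_d_hole0 below -0.017 m and distance of cartridge_c from where it was at the start of the episode below 0.03 m))), for 0.2 s.
2. the robot holds the lever level (value of joint lever between 0.14 and 0.26 rad and contact force between the fingers and lever above 4 N), for 0.3 s.
At the end, for the whole second after the job is handed in: The loaded cartridges are within 12 mm of their start; each other nest holds an upright one (4 mm of centre, 17 mm or more deep, tilt under 0.08 rad), untouched; left-over spare within 30 mm of its start; the fingers press the lever with over 4 N, lever still, between 0.14 and 0.26 rad (level 0.20) (all of step 1 and all of step 2 and velocity of joint lever between -0.05 and 0.05 rad/s and contact force between the fingers and cartridge_a below 0.3 N and contact force between the fingers and cartridge_b below 0.3 N and contact force between the fingers and cartridge_c below 0.3 N and contact force between the fingers and cartridge_d below 0.3 N and contact force between the fingers and cartridge_e below 0.3 N); the arm keeps its last pose, push and grip.
It fails at once if the lever is pressed before all four nests are filled (value of joint lever above 0.1 rad and not (distance of each of cartridge_a, cartridge_b from where it was at the start of the episode below 0.012 m and ((horizontal distance between cartridge_c and nest_c_hole0 below 0.004 m and z of cartridge_c in the frame of nest_c_hole0 below -0.017 m and angle between each of cartridge_c, cartridge_d's own z axis and vertical below 0.08 rad and horizontal distance between cartridge_d and nest_d_hole0 below 0.004 m and z of cartridge_d in the frame of nest_d_hole0 below -0.017 m and distance of cartridge_e from where it was at the start of the episode below 0.03 m) or (horizontal distance between cartridge_c and nest_c_hole0 below 0.004 m and z of cartridge_c in the frame of nest_c_hole0 below -0.017 m and angle between each of cartridge_c, cartridge_e's own z axis and vertical below 0.08 rad and horizontal distance between cartridge_e and nest_d_hole0 below 0.004 m and z of cartridge_e in the frame of nest_d_hole0 below -0.017 m and distance of cartridge_d from where it was at the start of the episode below 0.03 m) or (horizontal distance between cartridge_d and nest_c_hole0 below 0.004 m and z of cartridge_d in the frame of nest_c_hole0 below -0.017 m and angle between each of cartridge_d, cartridge_c's own z axis and vertical below 0.08 rad and horizontal distance between cartridge_c and nest_d_hole0 below 0.004 m and z of cartridge_c in the frame of nest_d_hole0 below -0.017 m and distance of cartridge_e from where it was at the start of the episode below 0.03 m) or (horizontal distance between cartridge_d and nest_c_hole0 below 0.004 m and z of cartridge_d in the frame of nest_c_hole0 below -0.017 m and angle between each of cartridge_d, cartridge_e's own z axis and vertical below 0.08 rad and horizontal distance between cartridge_e and nest_d_hole0 below 0.004 m and z of cartridge_e in the frame of nest_d_hole0 below -0.017 m and distance of cartridge_c from where it was at the start of the episode below 0.03 m) or (horizontal distance between cartridge_e and nest_c_hole0 below 0.004 m and z of cartridge_e in the frame of nest_c_hole0 below -0.017 m and angle between each of cartridge_e, cartridge_c's own z axis and vertical below 0.08 rad and horizontal distance between cartridge_c and nest_d_hole0 below 0.004 m and z of cartridge_c in the frame of nest_d_hole0 below -0.017 m and distance of cartridge_d from where it was at the start of the episode below 0.03 m) or (horizontal distance between cartridge_e and nest_c_hole0 below 0.004 m and z of cartridge_e in the frame of nest_c_hole0 below -0.017 m and angle between each of cartridge_e, cartridge_d's own z axis and vertical below 0.08 rad and horizontal distance between cartridge_d and nest_d_hole0 below 0.004 m and z of cartridge_d in the frame of nest_d_hole0 below -0.017 m and distance of cartridge_c from where it was at the start of the episode below 0.03 m)))).
It fails at once if the lever is pushed down to its stop (value of joint lever above 0.33 rad).
It fails at once if a cartridge already loaded is taken out or shifted (distance of any of cartridge_a, cartridge_b from where it was at the start of the episode above 0.012 m).
It fails at once if a bystander is moved by more than 30 mm (distance of any of adapter, flange, slug, wrench, jar, screwdriver, can from where it was at the start of the episode above 0.03 m).
It also fails if it takes over 58 s, if anything falls off the work surface, if the arm or the gripper's body presses on something with over 40 N, if the wrist force passes 120 N, or if a joint passes its speed limit or range.

## Working session

There is one attempt and no reset: what is moved stays moved. The work goes in short steps, Python scripts to look and compute and a shell command to move; the robot and the scene stay as the last step left them, time stands still between calls to the robot, and variables do not carry over. Pictures are saved under pics/ and viewed, at most 10 in all, crops included, and the job is handed in when it is done.

```bash
mkdir -p pics; cat > h.py <<'E'
import numpy as np, cv2
from rig import bot, viewer, workorder, models
def cap(cam,name=None):
    p,d=viewer.capture(cam)
    if name: cv2.imwrite('pics/'+name+'.png',p)
    return p,d
def world(cam,u,v,depth):
    i=viewer.camera_info(cam);K=np.array([[i['fx'],0,i['cx']],[0,i['fy'],i['cy']],[0,0,1]])
    pts=np.stack([np.ravel(u),np.ravel(v)],1).astype(float).reshape(-1,1,2)
    n=cv2.undistortPoints(pts,K,np.array(i['dist_coeffs'])).reshape(-1,2)
    z=np.ravel(depth); P=np.c_[n*z[:,None],z,np.ones(len(z))]
    return (np.linalg.inv(np.array(i['world_to_cam']))@P.T).T[:,:3]
def pix(cam,X):
    i=viewer.camera_info(cam);K=np.array([[i['fx'],0,i['cx']],[0,i['fy'],i['cy']],[0,0,1]])
    T=np.array(i['world_to_cam']);r,_=cv2.Rodrigues(T[:3,:3])
    return cv2.projectPoints(np.array(X,float).reshape(-1,3),r,T[:3,3],K,np.array(i['dist_coeffs']))[0].reshape(-1,2)
E
python3 - <<'E'
from h import *
np.set_printoptions(precision=3,suppress=True)
s=bot.read_state();print(s['position'],s['tcp_rot'],s['time_s'],s['force'])
a,_=cap('top');b,_=cap('side')
cv2.imwrite('pics/top0.png',a);cv2.imwrite('pics/side0.png',b)
for c in('top','side'):
  i=viewer.camera_info(c);T=np.array(i['world_to_cam']);print(c,-T[:3,:3].T@T[:3,3],T[2,:3])
  for t in('cartridge_a','nest_a_hole0','tray','console','grip_bar','adapter','slug','jar','can'):
    for r in models.tip_of(c,t): print(c,t,round(r['p'],2),np.array(r['xyz']),pix(c,r['xyz'])[0].round())
E
```

```text
[0.14  0.608 0.233] [[-0.975  0.224 -0.001]
 [ 0.224  0.975 -0.002]
 [ 0.    -0.002 -1.   ]] 0.0 [-0.131  0.336  0.959]
top [0.276 0.001 1.446] [ 0.226 -0.017 -0.974]
top cartridge_a 0.7 [0.612 0.055 0.021] [229. 191.]
top cartridge_a 0.7 [ 0.357 -0.245  0.   ] [327. 265.]
top cartridge_a 0.67 [ 0.476 -0.252  0.002] [326. 227.]
top cartridge_a 0.67 [ 0.561 -0.265  0.004] [327. 202.]
top cartridge_a 0.56 [ 0.673 -0.245 -0.001] [318. 169.]
top cartridge_a 0.5 [ 0.612 -0.073  0.02 ] [268. 189.]
top cartridge_a 0.4 [ 0.553 -0.347  0.006] [353. 202.]
top nest_a_hole0 0.64 [0.614 0.048 0.042] [230. 189.]
top nest_a_hole0 0.55 [0.398 0.059 0.001] [231. 258.]
top nest_a_hole0 0.37 [0.771 0.058 0.001] [226. 147.]
top tray 0.64 [ 0.52  -0.303 -0.   ] [340. 213.]
top console 0.81 [0.508 0.3   0.002] [155. 228.]
top grip_bar 0.57 [0.512 0.299 0.137] [146. 220.]
top grip_bar 0.23 [ 0.518 -0.302 -0.004] [340. 214.]
top adapter 0.59 [ 0.474 -0.345  0.006] [355. 226.]
top slug 0.58 [ 0.406 -0.067  0.   ] [270. 253.]
top slug 0.24 [ 0.562 -0.263  0.004] [327. 201.]
top jar 0.69 [ 0.764 -0.14   0.   ]
[... 469 characters left out ...]
. 251.]
side cartridge_a 0.5 [ 0.566 -0.264  0.006] [296. 241.]
side cartridge_a 0.49 [ 0.467 -0.148  0.   ] [256. 236.]
side cartridge_a 0.46 [ 0.671 -0.246 -0.001] [314. 227.]
side nest_a_hole0 0.68 [0.615 0.052 0.041] [255. 182.]
side nest_a_hole0 0.64 [ 0.384  0.515 -0.002] [152. 154.]
side nest_a_hole0 0.32 [ 0.508  0.295 -0.001] [202. 169.]
side tray 0.83 [ 0.519 -0.301 -0.   ] [293. 255.]
side tray 0.51 [ 0.77  -0.143 -0.001] [315. 200.]
side console 0.61 [0.508 0.297 0.001] [201. 168.]
side grip_bar 0.43 [0.77  0.056 0.001] [283. 173.]
side adapter 0.53 [ 0.474 -0.349  0.008] [292. 269.]
side jar 0.53 [ 0.765 -0.144 -0.003] [314. 201.]
side can 0.71 [ 0.47  -0.516  0.002] [324. 304.]
```

View pics/top0.png

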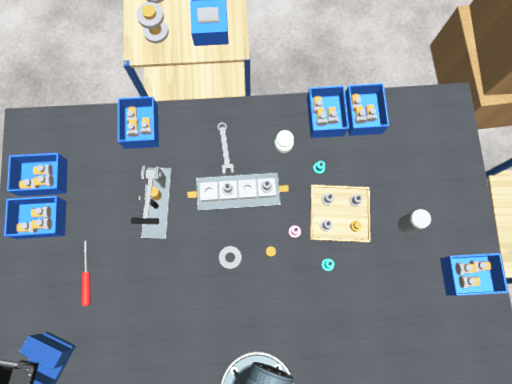

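View pics/side0.png

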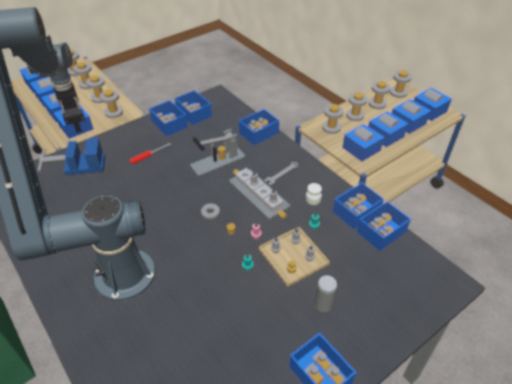

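Top view: the nest row has holes at (208,190) empty, (228,188) loaded, (248,187) empty, (268,186) loaded. The tray spares are steel, at (328,198), (356,199) and (326,224). The brass adapter is at (356,226). Turquoise look-alikes stand at (319,167) and (328,265), and a pink one at (295,231), all outside the tray. I'll measure from depth and confirm in one crop.

```bash
cat > m.py <<'E'
from h import *
np.set_printoptions(precision=4,suppress=True)
cl={}
for c in('top','side'):
    p,d=cap(c)
    if c=='top': 
        cv2.imwrite('pics/crop1.png',cv2.resize(p[150:250,120:380],None,fx=3,fy=3,interpolation=cv2.INTER_CUBIC))
    v,u=np.nonzero(d>0);W=world(c,u,v,d[v,u]);cl[c]=W
    t=W[(abs(W[:,0]-.47)<.03)&(abs(W[:,1]-.15)<.05)];print(c,'table z',np.median(t[:,2]))
    for n,(x,y,b) in dict(s1=(.561,-.265,.006),s2=(.553,-.347,.006),s3=(.476,-.25,.006),l1=(.612,.055,.022),l2=(.612,-.07,.022)).items():
        for lo,hi in((.052,.08),(.068,.08)):
            q=W[(np.hypot(W[:,0]-x,W[:,1]-y)<.028)&(W[:,2]>b+lo)&(W[:,2]<b+hi)]
            print(c,n,lo,len(q),q.mean(0) if len(q) else '', (q[:,:2].max(0)+q[:,:2].min(0))/2 if len(q) else '')
    q=W[(abs(W[:,0]-.613)<.06)&(abs(W[:,1]-.02)<.2)&(abs(W[:,2]-.042)<.005)]
    r=cv2.minAreaRect(q[:,:2].astype(np.float32)*1000);print('row',len(q),r,np.median(q[:,2]))
    q=W[(abs(W[:,0]-.51)<.05)&(abs(W[:,1]-.3)<.07)&(W[:,2]>.128)&(W[:,2]<.16)]
    print('bar',len(q),q.mean(0),cv2.minAreaRect(q[:,:2].astype(np.float32)*1000))
    for t in('cartridge_a','nest_a_hole0'):
        for k in models.outline_of(c,t):
            m=k['mask'];vv,uu=np.nonzero(m);print(t,round(k['p'],2),m.sum(),uu.mean().round(1),vv.mean().round(1))
np.savez('cl.npz',**cl)
E
python3 m.py
```

```text
top table z -0.0004821543958990482
top s1 0.052 60 [ 0.5619 -0.2612  0.0697] [ 0.5632 -0.2613]
top s1 0.068 11 [ 0.5642 -0.2629  0.0778] [ 0.5666 -0.2632]
top s2 0.052 57 [ 0.5518 -0.3482  0.0713] [ 0.552  -0.3498]
top s2 0.068 17 [ 0.5527 -0.3482  0.0789] [ 0.5524 -0.347 ]
top s3 0.052 58 [ 0.4781 -0.2479  0.0713] [ 0.4782 -0.2485]
top s3 0.068 14 [ 0.4792 -0.2478  0.079 ] [ 0.48  -0.246]
top l1 0.052 57 [0.6114 0.058  0.0875] [0.6123 0.0586]
top l1 0.068 14 [0.6129 0.0568 0.0961] [0.6129 0.0552]
top l2 0.052 55 [ 0.6125 -0.066   0.0865] [ 0.6134 -0.0663]
top l2 0.068 12 [ 0.6122 -0.0644  0.0936] [ 0.6098 -0.0631]
row 804 ((613.1456298828125, 26.827110290527344), (240.9683074951172, 58.499473571777344), 89.94713592529297) 0.04177154623266721
bar 230 [0.5179 0.2995 0.145 ] ((531.4171752929688, 299.35662841796875), (78.96370697021484, 58.046119689941406), 86.67517852783203)
cartridge_a 0.64 115 327.8 264.2
cartridge_a 0.61 110 266.1 186.2
cartridge_a 0.61 99 327.3 198.7
cartridge_a 0.55 113 293.8 231.2
cartridge_a 0.52 122 227.3 188.6
cartridge_a 0.45 126 356.1 200.4
nest_a_hole0 0.46
[... 436 characters left out ...]
.607  0.0486 0.0838] [0.6092 0.0504]
side l1 0.068 5 [0.6084 0.0466 0.0939] [0.6085 0.0447]
side l2 0.052 36 [ 0.6079 -0.0752  0.0843] [ 0.6085 -0.0733]
side l2 0.068 6 [ 0.6104 -0.0735  0.0936] [ 0.61   -0.0727]
row 351 ((609.628662109375, 20.27037811279297), (59.43138122558594, 247.5341033935547), 0.08120867609977722) 0.04070098590231863
bar 96 [0.5141 0.2899 0.1414] ((511.1719665527344, 285.35577392578125), (66.40379333496094, 71.40388488769531), 49.67649459838867)
cartridge_a 0.67 83 254.2 179.4
cartridge_a 0.64 134 310.1 253.7
cartridge_a 0.49 99 273.1 196.9
cartridge_a 0.47 96 256.1 231.9
cartridge_a 0.47 123 247.5 262.5
cartridge_a 0.44 129 295.7 237.5
nest_a_hole0 0.41 82 250.3 186.0
```

View pics/crop1.png

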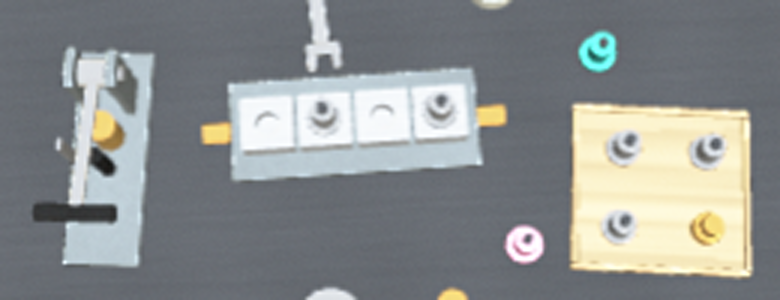

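The crop confirms the steel spares at crop (622,148), (708,152) and (618,228), i.e. inside the tray, beside the brass adapter at (708,228). The empty nests are at crop (268,122) and (383,115). I'll average a few top-camera readings, then work out the first move.

```bash
cat >> h.py <<'E'
def row(x,y,z,yaw):
    """shift/turn of jog row to reach TCP x,y,z, tool y axis at yaw deg (mod 180), tool down"""
    from scipy.spatial.transform import Rotation as R
    s=bot.read_state();C=np.array(s['tcp_rot']);P=np.array(s['position'])
    best=None
    for k in(0,180):
        a=np.radians(yaw+k);Y=np.array([np.cos(a),np.sin(a),0]);Z=np.array([0,0,-1.]);T=np.c_[np.cross(Y,Z),Y,Z]
        rv=R.from_matrix(C.T@T).as_rotvec(degrees=True)
        print(k,'shift mm',(C.T@(np.array([x,y,z])-P)*1000).round(1),'turn',rv.round(1))
def rep():
    s=bot.read_state();R=np.array(s['tcp_rot']);print('t',round(s['time_s'],2),'p',(np.array(s['position'])*1000).round(1),'yaw',np.degrees(np.arctan2(R[1,1],R[0,1])).round(1),'z',R[:,2].round(3),'F',np.array(s['force']).round(1),'M',np.array(s['moment']).round(2),'op',round(s['opening'],3),'g',s['grasp_force'],'q',np.array(s['joint_positions']).round(1))
E
python3 - <<'E'
from h import *
np.set_printoptions(precision=4,suppress=True)
A={}
for i in range(6):
    p,d=cap('top');v,u=np.nonzero(d>0);W=world('top',u,v,d[v,u])
    for n,(x,y,b) in dict(s1=(.562,-.261,.006),s2=(.552,-.348,.006),s3=(.478,-.248,.006),l1=(.612,.057,.022),l2=(.612,-.066,.022)).items():
        q=W[(np.hypot(W[:,0]-x,W[:,1]-y)<.024)&(W[:,2]>b+.052)&(W[:,2]<b+.08)];A.setdefault(n,[]).append(q.mean(0))
    q=W[(abs(W[:,0]-.613)<.04)&(abs(W[:,1]-.02)<.16)&(abs(W[:,2]-.042)<.004)]
    r=cv2.minAreaRect(q[:,:2].astype(np.float32)*1000);A.setdefault('row',[]).append([*r[0],r[2]])
    q=W[(abs(W[:,0]-.51)<.012)&(abs(W[:,1]-.3)<.07)&(W[:,2]>.128)&(W[:,2]<.16)];A.setdefault('bar',[]).append(q.mean(0))
for n in A: print(n,np.mean(A[n],0),np.std(A[n],0))
row(.562,-.261,.14,0);rep()
E
```

```text
s1 [ 0.5621 -0.2612  0.0701] [0.0002 0.0002 0.0005]
s2 [ 0.5519 -0.3488  0.0706] [0.0002 0.0001 0.0003]
s3 [ 0.4784 -0.2477  0.071 ] [0.0002 0.0002 0.0005]
l1 [0.6118 0.0581 0.0872] [0.0001 0.0001 0.0005]
l2 [ 0.6123 -0.0658  0.0869] [0.0002 0.0001 0.0006]
row [613.1349  27.0699   0.3555] [0.3192 0.0468 0.0901]
bar [0.5102 0.3001 0.1467] [0.     0.     0.0001]
0 shift mm [-606.2 -753.5   93.6] turn [-0.   0.  77.1]
180 shift mm [-606.2 -753.5   93.6] turn [  -0.    -0.  -102.9]
t 1.6 p [139.9 609.1 233.5] yaw 77.1 z [-0. -0. -1.] F [ 1.3 -0.2 -0.2] M [0.04 0.01 0.01] op 1.003 g 0.0 q [ 66.8  30.2  82.1  -0.   67.7 -10.2]
```

```bash
python3 -m jog '[[0.62,-0.606,-0.7535,0.06,0,0,77.1],[0.62,-0.606,-0.7535,0.06,0,0,77.1],[0.62,-0.606,-0.7535,0.06,0,0,77.1],[0.62,-0.606,-0.7535,0.06,0,0,77.1],[0.62,-0.606,-0.7535,0.06,0,0,77.1],[0.62,-0.606,-0.7535,0.06,0,0,77.1],[0.62,-0.606,-0.7535,0.06,0,0,77.1],[0.62,-0.606,-0.7535,0.06,0,0,77.1],[0.62,-0.606,-0.7535,0.06,0,0,77.1],[0.62,-0.606,-0.7535,0.06,0,0,77.1],[0.62,-0.606,-0.7535,0.06,0,0,77.1],[0.62,-0.606,-0.7535,0.06,0,0,77.1],[0.62,-0.606,-0.7535,0.06,0,0,77.1],[0.62,-0.606,-0.7535,0.06,0,0,77.1],[0.62,-0.606,-0.7535,0.06,0,0,77.1],[0.62,-0.606,-0.7535,0.06,0,0,77.1],[0.62,-0.606,-0.7535,0.06,0,0,77.1],[0.62,-0.606,-0.7535,0.06,0,0,77.1]]'; python3 -c "
from h import *
rep();row(.562,-.261,.048,0)"
```

```text
time_s: 3.85
position: [0.5609, -0.2597, 0.1732]
tcp_rot: [[0.0, 1.0, -0.002], [1.0, -0.0, 0.002], [0.002, -0.002, -1.0]]
force: [0.4, 0.6, 1.4]
opening: 0.617
grasp_force: 0.0
t 3.85 p [ 560.9 -259.7  173.2] yaw -0.0 z [-0.002  0.002 -1.   ] F [0.4 0.6 1.4] M [-0.16  0.04  0.03] op 0.617 g 0.0 q [-35.2  33.8  86.3   0.   60.  -35.2]
0 shift mm [ -1.5   1.3 125.2] turn [-0.1 -0.1 -0. ]
180 shift mm [ -1.5   1.3 125.2] turn [-1.0e-01  2.0e-01  1.8e+02]
```

```bash
python3 -m jog '[[0.62,-0.0015,0.0013,0.06,0,0,0],[0.62,-0.0015,0.0013,0.1,0,0,0],[0.62,-0.0015,0.0013,0.125,0,0,0],[0.62,-0.0015,0.0013,0.125,0,0,0],[0.0,-0.0015,0.0013,0.125,0,0,0],[0.0,-0.0015,0.0013,0.125,0,0,0],[0.0,-0.0015,0.0013,0.125,0,0,0],[0.0,-0.0015,0.0013,0.125,0,0,0],[0.0,-0.0015,0.0013,0.125,0,0,0]]'; python3 -c "
from h import *
rep()"
```

```text
time_s: 4.97
position: [0.5633, -0.2627, 0.0494]
tcp_rot: [[0.001, 1.0, 0.001], [1.0, -0.001, -0.001], [-0.001, 0.001, -1.0]]
force: [-1.1, 1.2, 5.7]
opening: 0.288
grasp_force: 30.0
t 4.97 p [ 563.3 -262.7   49.4] yaw -0.0 z [ 0.001 -0.001 -1.   ] F [-1.1  1.2  5.7] M [-0.06  0.19 -0.06] op 0.288 g 29.989212853834033 q [-35.3  43.9  89.9  -0.   46.1 -35.2]
```

```bash
python3 -m jog '[[0.55,0,0,0,0,0,0],[0.55,0,0,0,0,0,0],[0.55,0,0,0,0,0,10],[0.55,0,0,0,0,0,20],[0.55,0,0,0,0,0,30],[0.55,0,0,0,0,0,40],[0.55,0,0,0,0,0,50],[0.55,0,0,0,0,0,60],[0.55,0,0,0,0,0,70],[0.55,0,0,0,0,0,80],[0.55,0,0,0,0,0,90],[0.55,0,0,0,0,0,90],[0,0,0,0,0,0,90],[0,0,0,0,0,0,90],[0,0,0,0,0,0,90],[0,0,0,0,0,0,90]]'; python3 -c "
from h import *
for i in range(3): rep();cap('top')
"
```

```text
time_s: 6.98
position: [0.5632, -0.2626, 0.0486]
tcp_rot: [[1.0, -0.0, 0.0], [-0.0, -1.0, -0.0], [0.0, 0.0, -1.0]]
force: [-0.6, -0.8, 0.1]
opening: 0.294
grasp_force: 29.8
t 6.97 p [ 563.2 -262.6   48.6] yaw -90.0 z [ 0. -0. -1.] F [-0.6 -0.8  0.1] M [-0.17  0.12  0.01] op 0.294 g 29.81134937843308 q [-35.3  44.   89.9  -0.   46.   54.7]
t 7.03 p [ 563.2 -262.6   48.6] yaw -90.0 z [ 0. -0. -1.] F [ 0.3 -1.1 -0.7] M [-0.16  0.14  0.03] op 0.293 g 29.81209098128602 q [-35.3  44.   89.9  -0.   46.   54.7]
t 7.08 p [ 563.2 -262.6   48.5] yaw -90.0 z [ 0. -0. -1.] F [-0.3 -1.4 -0.4] M [-0.22  0.12  0.02] op 0.287 g 29.812901134137064 q [-35.3  44.   89.9  -0.   46.   54.7]
```

```bash
python3 -m jog '[[0.55,0,0,0,0,0,0],[0.55,0,0,0,0,0,0],[0.55,0,0,-0.06,0,0,0],[0.55,0,0,-0.12,0,0,0],[0.55,-0.02,0.06,-0.14,0,0,0],[0.55,-0.04,0.12,-0.14,0,0,0],[0.55,-0.06,0.18,-0.14,0,0,0],[0.55,-0.06,0.18,-0.14,0,0,0]]'; python3 - <<'E'
from h import *
np.set_printoptions(precision=4,suppress=True)
rep()
A={}
for i in range(4):
    p,d=cap('top','t2');v,u=np.nonzero(d>0);W=world('top',u,v,d[v,u])
    for n,(x,y,b) in dict(s1=(.562,-.261,.006),s3=(.478,-.248,.006),l1=(.612,.057,.022),l2=(.612,-.066,.022)).items():
        q=W[(np.hypot(W[:,0]-x,W[:,1]-y)<.024)&(W[:,2]>b+.052)&(W[:,2]<b+.08)];A.setdefault(n,[]).append([*q.mean(0),len(q)])
for n in A: print(n,np.mean(A[n],0),np.std(A[n],0))
row(.5632,-.2626,.0486,0)
E
```

```text
time_s: 8.12
position: [0.5012, -0.4471, 0.1887]
tcp_rot: [[1.0, -0.006, 0.001], [-0.006, -1.0, -0.003], [0.001, 0.003, -1.0]]
force: [-0.3, 1.0, -0.6]
opening: 0.551
grasp_force: 0.0
t 8.12 p [ 501.2 -447.1  188.7] yaw -90.3 z [ 0.001 -0.003 -1.   ] F [-0.3  1.  -0.6] M [-0.01  0.17 -0.02] op 0.551 g 0.0 q [-51.2  36.6  77.4  -0.1  65.9  39.1]
s1 [nan nan nan  0.] [nan nan nan  0.]
s3 [nan nan nan  0.] [nan nan nan  0.]
l1 [ 0.6116  0.058   0.087  56.5   ] [0.0002 0.0001 0.0004 0.5   ]
l2 [ 0.6121 -0.0655  0.0867 56.75  ] [0.0002 0.0001 0.0003 0.8292]
0 shift mm [  60.2 -178.   139.9] turn [ -0.1  -0.  -90. ]
180 shift mm [  60.2 -178.   139.9] turn [-0.   0.1 90. ]<stdin>:8: RuntimeWarning: Mean of empty slice.
  ret = um.true_divide(
```

```bash
python3 -c "
from h import *
p=cv2.imread('pics/t2.png');cv2.imwrite('pics/t2c.png',cv2.resize(p[130:300,180:440],None,fx=2,fy=2))"
```

```text
(no output)
```

View pics/t2c.png

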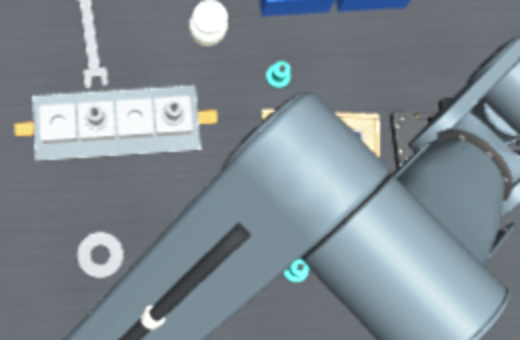

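```bash
python3 -m jog '[[0.55,0.02,-0.06,0,0,0,-10],[0.55,0.04,-0.12,0,0,0,-20],[0.55,0.0602,-0.178,0,0,0,-30],[0.55,0.0602,-0.178,0,0,0,-40],[0.55,0.0602,-0.178,0,0,0,-50],[0.55,0.0602,-0.178,0,0,0,-60],[0.55,0.0602,-0.178,0.02,0,0,-70],[0.55,0.0602,-0.178,0.04,0,0,-80],[0.55,0.0602,-0.178,0.06,0,0,-89.7],[0.55,0.0602,-0.178,0.1,0,0,-89.7],[0.55,0.0602,-0.178,0.14,0,0,-89.7],[0.55,0.0602,-0.178,0.14,0,0,-89.7],[0.55,0.0602,-0.178,0.14,0,0,-89.7],[0,0.0602,-0.178,0.14,0,0,-89.7],[0,0.0602,-0.178,0.14,0,0,-89.7],[0,0.0602,-0.178,0.14,0,0,-89.7],[0,0.0602,-0.178,0.14,0,0,-89.7]]'; python3 -c "
from h import *
rep();row(.613,-.004,.160,0);
"
```

```text
time_s: 10.45
position: [0.5635, -0.2648, 0.0495]
tcp_rot: [[0.006, 1.0, 0.001], [1.0, -0.006, -0.001], [-0.001, 0.001, -1.0]]
force: [-1.1, 0.9, 5.4]
opening: 0.293
grasp_force: 30.0
t 10.45 p [ 563.5 -264.8   49.5] yaw -0.3 z [ 0.001 -0.001 -1.   ] F [-1.1  0.9  5.4] M [-0.08  0.25 -0.04] op 0.293 g 29.972239318303764 q [-35.4  44.   89.8  -0.   46.2 -35.1]
0 shift mm [ 261.    48.  -110.7] turn [ 0.   0.  -0.3]
180 shift mm [ 261.    48.  -110.7] turn [ 1.000e-01 -1.000e-01  1.797e+02]
```

```bash
python3 -m jog '[[0,0,0,-0.05,0,0,0],[0,0,0,-0.11,0,0,0],[0,0.05,0.01,-0.115,0,0,-0.3],[0,0.11,0.02,-0.115,0,0,-0.3],[0,0.17,0.035,-0.115,0,0,-0.3],[0,0.23,0.045,-0.115,0,0,-0.3],[0,0.2588,0.048,-0.115,0,0,-0.3],[0,0.2588,0.048,-0.115,0,0,-0.3],[0,0.2588,0.048,-0.115,0,0,-0.3]]'; python3 - <<'E'
from h import *
np.set_printoptions(precision=4,suppress=True)
rep()
for c in('top','side'):
    p,d=cap(c);v,u=np.nonzero(d>0);W=world(c,u,v,d[v,u])
    a=pix(c,[.613,-.06,.08])[0].astype(int)
    if c=='side':cv2.imwrite('pics/s3.png',cv2.resize(p[a[1]-50:a[1]+50,a[0]-65:a[0]+65],None,fx=5,fy=5,interpolation=cv2.INTER_CUBIC))
    for n,(x,y,b) in dict(s2=(.552,-.348,.006),s3=(.478,-.248,.006)).items():
        q=W[(np.hypot(W[:,0]-x,W[:,1]-y)<.024)&(W[:,2]>b+.052)&(W[:,2]<b+.08)];print(c,n,len(q),q.mean(0) if len(q) else '')
row(.613,-.006,.0655,0)
E
```

```text
time_s: 11.58
position: [0.6124, -0.0065, 0.163]
tcp_rot: [[0.001, 1.0, -0.001], [1.0, -0.001, -0.0], [-0.0, -0.001, -1.0]]
force: [-0.3, -0.1, -3.3]
opening: 0.292
grasp_force: 30.0
t 11.57 p [612.4  -6.5 163. ] yaw -0.0 z [-0.001 -0.    -1.   ] F [-0.3 -0.1 -3.3] M [-0.09  0.06 -0.02] op 0.292 g 29.97470031492412 q [-11.   34.1  87.7  -0.   58.2 -11. ]
top s2 54 [ 0.5518 -0.3489  0.0714]
top s3 58 [ 0.4785 -0.2478  0.071 ]
side s2 49 [ 0.5486 -0.3564  0.0684]
side s3 44 [ 0.4746 -0.2557  0.0691]
0 shift mm [ 1.3  0.5 97.7] turn [-0.   0.  -0.1]
180 shift mm [ 1.3  0.5 97.7] turn [  0.    0.1 179.9]
```

View pics/s3.png

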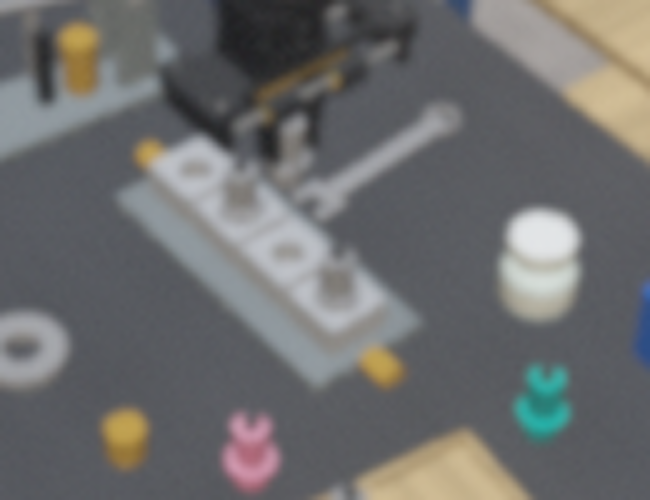

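The side view shows the cartridge held above the row. The empty holes are at crop (195,168) and (288,250), and the inner one is directly under the hand. I'll lower to just into the chamfer and check the force.

```bash
python3 -m jog '[[0,0.0005,0.0005,0.04,0,0,0],[0,0.0005,0.0005,0.068,0,0,0],[0,0.0005,0.0005,0.074,0,0,0],[0,0.0005,0.0005,0.077,0,0,0],[0,0.0005,0.0005,0.080,0,0,0],[0,0.0005,0.0005,0.082,0,0,0]]'; python3 -c "
from h import *
rep()"
```

```text
time_s: 12.42
position: [0.6145, -0.0061, 0.0836]
tcp_rot: [[0.0, 1.0, 0.003], [1.0, -0.0, -0.001], [-0.001, 0.003, -1.0]]
force: [-1.5, -1.8, 9.7]
opening: 0.29
grasp_force: 30.0
t 12.43 p [614.5  -6.1  83.6] yaw -0.0 z [ 0.003 -0.001 -1.   ] F [-1.5 -1.8  9.7] M [-0.43  0.58 -0.01] op 0.29 g 29.98241679277271 q [-11.   40.6  90.4  -0.1  48.9 -10.9]
```

```bash
python3 -m jog '[[0,0,0.0008,0,0,0,0],[0,0,0.0016,0.001,0,0,0],[0,0,0.0016,0.001,0,0,0]]'; python3 -c "
from h import *
rep()"
```

```text
time_s: 12.8
position: [0.6149, -0.0062, 0.0835]
tcp_rot: [[-0.0, 1.0, 0.0], [1.0, 0.0, -0.002], [-0.002, 0.0, -1.0]]
force: [-4.5, -2.4, 9.6]
opening: 0.289
grasp_force: 30.0
t 12.8 p [614.9  -6.2  83.5] yaw 0.0 z [ 0.    -0.002 -1.   ] F [-4.5 -2.4  9.6] M [-0.51  0.94  0.09] op 0.289 g 30.013801124878228 q [-10.9  40.6  90.2  -0.1  49.1 -10.9]
```

```bash
python3 -m jog '[[0,-0.0005,-0.0015,0,0,0,0],[0,-0.001,-0.003,0,0,0,0],[0,-0.001,-0.003,0.001,0,0,0]]'; python3 -c "
from h import *
rep()"
```

```text
time_s: 13.18
position: [0.6131, -0.0071, 0.0804]
tcp_rot: [[0.0, 1.0, 0.003], [1.0, -0.0, -0.002], [-0.002, 0.003, -1.0]]
force: [-0.2, -2.5, -0.7]
opening: 0.289
grasp_force: 30.0
t 13.18 p [613.1  -7.1  80.4] yaw -0.0 z [ 0.003 -0.002 -1.   ] F [-0.2 -2.5 -0.7] M [-0.66 -0.2  -0.  ] op 0.289 g 29.970880332402885 q [-11.1  40.8  90.7  -0.1  48.4 -11. ]
```

```bash
python3 -m jog '[[0,-0.0006,0,0.003,0,0,0],[0,-0.0006,0,0.006,0,0,0],[0,-0.0006,0,0.009,0,0,0],[0,-0.0006,0,0.012,0,0,0],[0,-0.0006,0,0.014,0,0,0],[0,-0.0006,0,0.014,0,0,0]]'; python3 -c "
from h import *
rep()"
```

```text
time_s: 13.92
position: [0.6128, -0.0075, 0.0657]
tcp_rot: [[0.001, 1.0, 0.002], [1.0, -0.001, -0.001], [-0.001, 0.002, -1.0]]
force: [3.6, -4.2, -0.5]
opening: 0.286
grasp_force: 30.0
t 13.93 p [612.8  -7.5  65.7] yaw -0.0 z [ 0.002 -0.001 -1.   ] F [ 3.6 -4.2 -0.5] M [-0.94 -0.64 -0.01] op 0.286 g 29.965907614678144 q [-11.1  42.   91.   -0.   46.8 -11.1]
```

```bash
python3 -m jog '[[0,-0.0007,0.0005,0.001,0,0,0],[0,-0.0007,0.0005,0.002,0,0,0],[0,-0.0007,0.0005,0.002,0,0,0]]'; python3 -c "
from h import *
rep()"
```

```text
time_s: 14.3
position: [0.6128, -0.0077, 0.0654]
tcp_rot: [[0.001, 1.0, 0.001], [1.0, -0.001, -0.0], [-0.0, 0.001, -1.0]]
force: [-0.8, -2.7, 10.5]
opening: 0.293
grasp_force: 30.0
t 14.3 p [612.8  -7.7  65.4] yaw -0.0 z [ 0.001 -0.    -1.   ] F [-0.8 -2.7 10.5] M [-0.59 -0.11  0.04] op 0.293 g 29.965952038764954 q [-11.2  42.1  91.    0.   46.9 -11.1]
```

```bash
python3 -m jog '[[0.55,0,0,-0.002,0,0,0],[0.55,0,0,-0.002,0,0,0],[0.55,0,0,-0.002,0,0,0],[0.55,0,0,-0.03,0,0,0],[0.55,0,0,-0.08,0,0,0],[0.55,-0.05,-0.03,-0.1,0,0,0],[0.55,-0.1,-0.06,-0.1,0,0,0],[0.55,-0.15,-0.09,-0.1,0,0,0],[0.55,-0.2,-0.12,-0.1,0,0,0],[0.55,-0.2416,-0.1336,-0.1,0,0,0],[0.55,-0.2416,-0.1336,-0.1,0,0,0]]'; python3 - <<'E'
from h import *
np.set_printoptions(precision=4,suppress=True)
rep()
p,d=cap('top','t4');v,u=np.nonzero(d>0);W=world('top',u,v,d[v,u])
for n,(x,y,b) in dict(new=(.612,-.004,.022),l1=(.612,.057,.022),l2=(.612,-.066,.022)).items():
    q=W[(np.hypot(W[:,0]-x,W[:,1]-y)<.024)&(W[:,2]>b+.052)&(W[:,2]<b+.08)];print(n,len(q),q.mean(0),q[:,2].max())
row(.4792,-.2493,.0495,0)
E
```

```text
time_s: 15.68
position: [0.4777, -0.2519, 0.1632]
tcp_rot: [[0.006, 1.0, -0.0], [1.0, -0.006, 0.0], [0.0, -0.0, -1.0]]
force: [-0.5, -0.2, 0.1]
opening: 0.548
grasp_force: 0.0
t 15.68 p [ 477.7 -251.9  163.2] yaw -0.3 z [-0.  0. -1.] F [-0.5 -0.2  0.1] M [-0.06  0.02  0.  ] op 0.548 g 0.0 q [-39.7  29.3  98.3  -0.   52.4 -39.3]
new 56 [ 0.6109 -0.0029  0.0874] 0.10189716132998328
l1 58 [0.6113 0.0581 0.0874] 0.10011565757836949
l2 54 [ 0.6124 -0.0657  0.0865] 0.09871255980647176
0 shift mm [  0.5   1.4 113.6] turn [-0.  -0.1 -0.2]
180 shift mm [  0.5   1.4 113.6] turn [ -0.1   0.1 179.8]
```

```bash
python3 -m jog '[[0.55,0.0005,0.0014,0.05,0,0,0],[0.55,0.0005,0.0014,0.09,0,0,0],[0.55,0.0005,0.0014,0.114,0,0,0],[0.55,0.0005,0.0014,0.114,0,0,0],[0.55,0.0005,0.0014,0.114,0,0,0],[0,0.0005,0.0014,0.114,0,0,0],[0,0.0005,0.0014,0.114,0,0,0],[0,0.0005,0.0014,0.114,0,0,0],[0,0.0005,0.0014,0.114,0,0,0]]'; python3 -c "
from h import *
rep();cap('top');rep();row(.6126,.1183,.163,0)"
```

```text
time_s: 16.85
position: [0.4801, -0.2489, 0.0501]
tcp_rot: [[0.001, 1.0, 0.0], [1.0, -0.001, -0.0], [-0.0, 0.0, -1.0]]
force: [-1.1, -0.0, 3.6]
opening: 0.292
grasp_force: 29.8
t 16.85 p [ 480.1 -248.9   50.1] yaw -0.0 z [ 0. -0. -1.] F [-1.1 -0.   3.6] M [-0.1   0.22  0.08] op 0.292 g 29.768208232708275 q [-39.2  40.1 102.   -0.   37.8 -39.2]
t 16.9 p [ 480.1 -248.9   50.1] yaw -0.0 z [ 0. -0. -1.] F [-1.6  0.2  4.9] M [-0.12  0.28  0.02] op 0.294 g 29.769217677530833 q [-39.2  40.1 102.   -0.   37.8 -39.2]
0 shift mm [ 367.3  132.3 -113. ] turn [ 0.  0. -0.]
180 shift mm [ 367.3  132.3 -113. ] turn [  0.  -0. 180.]
```

```bash
python3 -m jog '[[0,0,0,-0.05,0,0,0],[0,0,0,-0.11,0,0,0],[0,0.055,0.02,-0.115,0,0,0],[0,0.11,0.04,-0.115,0,0,0],[0,0.165,0.06,-0.115,0,0,0],[0,0.22,0.08,-0.115,0,0,0],[0,0.275,0.1,-0.115,0,0,0],[0,0.33,0.12,-0.115,0,0,0],[0,0.3677,0.1323,-0.115,0,0,0],[0,0.3677,0.1323,-0.115,0,0,0],[0,0.3677,0.1323,-0.105,0,0,0],[0,0.3677,0.1323,-0.075,0,0,0],[0,0.3677,0.1323,-0.045,0,0,0],[0,0.3677,0.1323,-0.045,0,0,0]]'; python3 -c "
from h import *
rep();cap('top');rep();row(.6126,.1187,.0661,0)"
```

```text
time_s: 18.65
position: [0.6095, 0.1172, 0.0914]
tcp_rot: [[0.003, 1.0, -0.008], [1.0, -0.003, -0.0], [-0.0, -0.008, -1.0]]
force: [-0.4, 0.0, -1.4]
opening: 0.287
grasp_force: 29.8
t 18.65 p [609.5 117.2  91.4] yaw -0.2 z [-0.008 -0.    -1.   ] F [-0.4  0.  -1.4] M [-0.1   0.08  0.01] op 0.287 g 29.7714117646683 q [ 0.6 40.4 88.7 -0.  51.3  0.8]
t 18.7 p [611.2 117.4  93.1] yaw -0.2 z [-0.004 -0.    -1.   ] F [-0.4  0.2 -1.8] M [-0.1   0.02  0.02] op 0.292 g 29.77135947730858 q [ 0.6 40.3 88.6 -0.  51.3  0.8]
0 shift mm [ 1.3  1.5 27. ] turn [-0.2  0.  -0.2]
180 shift mm [ 1.3  1.5 27. ] turn [  0.    0.4 179.8]
```

```bash
python3 -m jog '[[0,0.001,0.0007,0.003,0,0,0],[0,0.001,0.0007,0.006,0,0,0],[0,0.001,0.0007,0.009,0,0,0],[0,0.001,0.0007,0.011,0,0,0],[0,0.001,0.0007,0.013,0,0,0],[0,0.001,0.0007,0.013,0,0,0]]'; python3 -c "
from h import *
rep()"
```

```text
time_s: 19.45
position: [0.6135, 0.1195, 0.0815]
tcp_rot: [[0.0, 1.0, 0.0], [1.0, -0.0, -0.001], [-0.001, 0.0, -1.0]]
force: [1.5, -3.0, -0.4]
opening: 0.29
grasp_force: 29.8
t 19.45 p [613.5 119.5  81.5] yaw -0.0 z [ 0.    -0.001 -1.   ] F [ 1.5 -3.  -0.4] M [-0.42  0.05  0.03] op 0.29 g 29.774168696603738 q [ 0.8 41.4 88.7 -0.1 49.9  0.9]
```

```bash
python3 -m jog '[[0,-0.0008,0.0002,0.003,0,0,0],[0,-0.0008,0.0002,0.006,0,0,0],[0,-0.0008,0.0002,0.009,0,0,0],[0,-0.0008,0.0002,0.012,0,0,0],[0,-0.0008,0.0002,0.015,0,0,0],[0,-0.0008,0.0002,0.0165,0,0,0],[0,-0.0008,0.0002,0.017,0,0,0]]'; python3 -c "
from h import *
rep()"
```

```text
time_s: 20.32
position: [0.6135, 0.1191, 0.0663]
tcp_rot: [[0.0, 1.0, 0.0], [1.0, -0.0, -0.0], [-0.0, 0.0, -1.0]]
force: [-3.3, -0.9, 11.1]
opening: 0.288
grasp_force: 29.7
t 20.32 p [613.5 119.1  66.3] yaw -0.0 z [ 0. -0. -1.] F [-3.3 -0.9 11.1] M [-0.37  0.59 -0.03] op 0.288 g 29.7341008821968 q [ 0.8 42.7 89.1 -0.  48.3  0.8]
```

```bash
python3 -m jog '[[0.55,0,0,-0.002,0,0,0],[0.55,0,0,-0.002,0,0,0],[0.55,0,0,-0.002,0,0,0],[0.55,0,0,-0.03,0,0,0],[0.55,0,0,-0.08,0,0,0],[0.3,0,0,-0.135,0,0,0],[0,0.05,-0.03,-0.135,0,0,0],[0,0.1,-0.06,-0.135,0,0,0],[0,0.15,-0.09,-0.135,0,0,0],[0,0.1794,-0.1025,-0.135,0,0,0],[0,0.1794,-0.1025,-0.135,0,0,0],[0,0.1794,-0.1025,-0.135,0,0,0],[0,0.1794,-0.1025,-0.135,0,0,0]]'; python3 - <<'E'
from h import *
np.set_printoptions(precision=4,suppress=True)
p,d=cap('top','t5');v,u=np.nonzero(d>0);W=world('top',u,v,d[v,u]);rep()
for n,(x,y,b) in dict(n1=(.612,.12,.022),n2=(.612,-.004,.022),l1=(.612,.057,.022),l2=(.612,-.066,.022),s2=(.552,-.349,.006)).items():
    q=W[(np.hypot(W[:,0]-x,W[:,1]-y)<.024)&(W[:,2]>b+.052)&(W[:,2]<b+.08)];print(n,len(q),q.mean(0) if len(q) else '')
c,_=cap('side')
a=np.hstack([cv2.resize(p[150:270,120:300],None,fx=2.2,fy=2.2),cv2.resize(c[120:240,150:330],None,fx=2.2,fy=2.2)]);cv2.imwrite('pics/c5.png',a)
row(.511,.2985,.158,0)
E
```

```text
time_s: 21.95
position: [0.5118, 0.2975, 0.1994]
tcp_rot: [[0.002, 1.0, -0.0], [1.0, -0.002, -0.0], [-0.0, 0.0, -1.0]]
force: [0.2, -0.4, 0.0]
opening: 0.003
grasp_force: 0.0
t 22.0 p [511.9 297.4 199.4] yaw -0.1 z [ 0. -0. -1.] F [ 0.2 -0.5 -0.1] M [-0.09  0.03  0.02] op 0.005 g 0.0 q [19.4 30.  89.  -0.  61.  19.5]
n1 57 [0.6116 0.1207 0.0868]
n2 55 [ 0.6113 -0.0029  0.0871]
l1 57 [0.6114 0.0579 0.0876]
l2 56 [ 0.6121 -0.0659  0.0868]
s2 57 [ 0.5515 -0.3484  0.0708]
0 shift mm [ 1.  -0.8 41.4] turn [-0.   0.  -0.1]
180 shift mm [ 1.  -0.8 41.4] turn [  0.    0.  179.9]
```

View pics/c5.png

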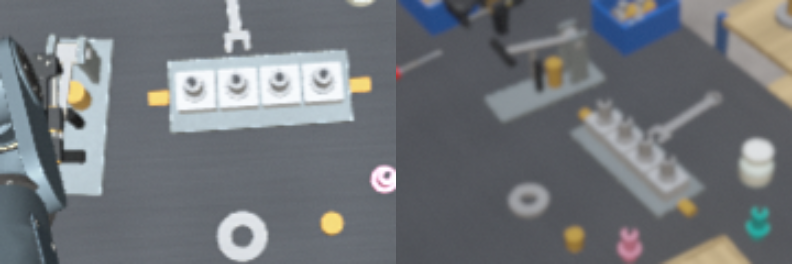

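Both views show four equal cartridges standing upright in the row. Their heights match within 1 mm and they are 62 mm apart. Shut fingers are over the cross-bar at top crop (70,155), so I'll press next.

```bash
python3 -m jog '[[0,0.001,-0.001,0.025,0,0,0],[0,0.001,-0.001,0.037,0,0,0],[0,0.001,-0.001,0.042,0,0,0],[0,0.001,-0.001,0.047,0,0,0],[0,0.001,-0.001,0.052,0,0,0],[0,0.001,-0.001,0.052,0,0,0]]'; python3 -c "
from h import *
rep()"
```

```text
time_s: 22.8
position: [0.5074, 0.2989, 0.1482]
tcp_rot: [[0.001, 1.0, -0.006], [1.0, -0.001, -0.001], [-0.001, -0.006, -1.0]]
force: [-6.6, -1.3, 8.9]
opening: 0.004
grasp_force: 4.7
t 22.8 p [507.4 298.9 148.2] yaw -0.0 z [-0.006 -0.001 -1.   ] F [-6.6 -1.3  8.9] M [-0.3   1.21 -0.01] op 0.004 g 4.72760047763586 q [19.6 33.8 91.6  0.1 54.9 19.6]
```

```bash
python3 -m jog '[[0,0,-0.001,0.004,0,0,0],[0,0,-0.002,0.008,0,0,0],[0,0,-0.003,0.012,0,0,0],[0,0,-0.003,0.016,0,0,0],[0,0,-0.003,0.018,0,0,0],[0,0,-0.003,0.018,0,0,0],[0,0,-0.003,0.018,0,0,0]]'; python3 - <<'E'
from h import *
rep()
for i in range(2):
    c,d=cap('side')
    v,u=np.nonzero(d>0);W=world('side',u,v,d[v,u])
    q=W[(abs(W[:,0]-.51)<.02)&(abs(W[:,1]-.268)<.012)&(W[:,2]>.07)&(W[:,2]<.16)];print('bar z',len(q),q[:,2].max() if len(q) else '',np.median(q[:,2]) if len(q) else '')
p,_=cap('top');rep()
cv2.imwrite('pics/c6.png',np.hstack([cv2.resize(p[150:250,120:220],None,fx=3.8,fy=3.8,interpolation=cv2.INTER_CUBIC),cv2.resize(c[100:200,160:260],None,fx=3.8,fy=3.8,interpolation=cv2.INTER_CUBIC)]))
E
```

```text
time_s: 23.68
position: [0.5054, 0.2991, 0.1316]
tcp_rot: [[0.001, 1.0, -0.003], [1.0, -0.001, -0.001], [-0.001, -0.003, -1.0]]
force: [-6.1, -0.8, 12.5]
opening: 0.006
grasp_force: 6.8
t 23.68 p [505.4 299.1 131.6] yaw -0.0 z [-0.003 -0.001 -1.   ] F [-6.1 -0.8 12.5] M [-0.42  1.16  0.02] op 0.006 g 6.757489945739508 q [19.7 35.  92.7  0.  52.5 19.7]
bar z 26 0.14153817486325515 0.11386814061543638
bar z 22 0.12361269594780055 0.1158099058490244
t 23.82 p [505.4 299.1 131.6] yaw -0.0 z [-0.003 -0.001 -1.   ] F [-6.  -1.5 13.7] M [-0.29  1.19 -0.04] op 0.003 g 6.7544895596802235 q [19.7 35.  92.7  0.  52.5 19.7]
```

View pics/c6.png

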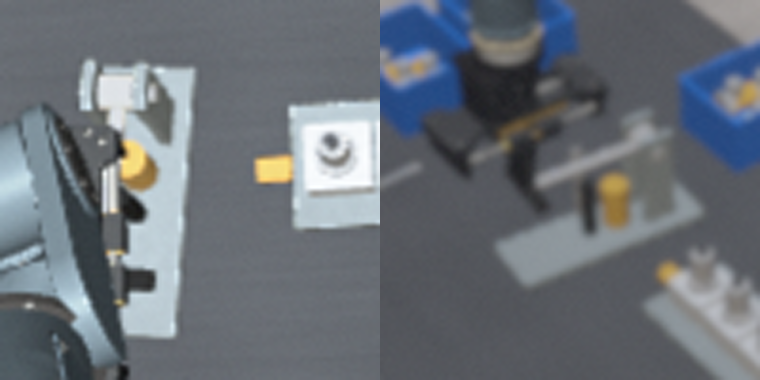

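The lever is level in the pictures: bar ends are at (140,280) in the top crop and (540,185) in the side crop. Fingertips at about 0.121 m put the bar centre near 0.111 m, and the steady push of about 13.5 N fits level.

```bash
python3 -c "
from h import *
print(workorder.hand_in())"
```

```text
the job is handed in; nothing more can be done
None
```

The job is handed in after about 24 s: two spares are seated in the empty nests, and the robot is still pressing the lever about level with roughly 13.5 N; no verdict came back.

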